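# Shut the tea canister: clear the scoop, close the lid, clamp the bail

## Robot

A 7-joint arm with a two-finger parallel gripper is mounted at the origin on the work surface. World frame = base frame: x ahead of the robot, y to its left, z up, the work surface at z = 0. Lengths are in mm, angles in rad, forces in N, time in s.
With the tool pointing down it reaches from about 425 to 1025 mm from the base axis. Payload 9.4 kg.
Tool frame: the origin (TCP) lies at the very end of the fingers, on their centre line; the grasp point (between the pads) lies 19 mm behind it (manip.hold_point_z is the distance from the TCP to the grasp point, in mm); z points along the fingers, y is the direction in which the jaws open and shut (so a half turn about z gives the same grasp; the last joint's range is limited). The gripper opens to 93 mm and grips with 3 to 60 N. Pads are 15 mm wide; open, the fingers measure 128 mm over their backs; the gripper's body (75 mm by 188 mm) begins 65 mm behind the grasp point.
Start: joints at [-1.292, 0.599, -0.003, 1.599, 0.002, 0.943, -0.08], TCP at [252.551, 679.59, 218.618] pointing down, gripper open.
Joint ranges: [-2.57, 2.57], [-0.35, 1.97], [-1.29, 1.29], [0.11, 2.56], [-1.05, 4.19], [0.11, 1.86], [-2.63, 2.63]. Speed limits (rad/s): [2.22, 2.22, 3.01, 3.01, 3.14, 3.14, 3.14].

## Interface

Orientations are given as a 3x3 rotation matrix whose columns are the frame's x, y, z axes.
In Python, from rig import manip gives the robot as it stands. The module is installed in compiled form; this text tells all that it offers.
- The arm moves only by the shell command python3 -m jog 'ROWS'. ROWS is JSON, a list of rows, each a list of 5 numbers: the shift along the world's x, y, z in mm, then the turn about the world's z in degrees, then the opening in per cent of the stroke, from 0 (shut) to 100 (fully open). A call has 1 to 10 rows; each row shifts and turns the commanded pose from where the row before left it; what a row does not reach is not made up. A row lasts 1/10 s, in which the tool goes at most 50 mm and 8.59 degrees, less where a joint would pass 70% of its speed; a pose out of reach is approached as far as the arm can. A call is refused whole if a number of a shift passes 50 or a number of a turn 8.59, either way. A call with a gripper value outside its range is refused whole. The fingers move at their own pace and stop on an object; the grip force is fixed at half the most. Time passes only in rows, so rows that do not move let the fingers close. It gives the time, the measured TCP pose, the force and the opening at its end, in the units of the state.
- manip.state(): the state, without advancing time (a new reading comes with each control period).
- manip.read_camera(name): name is "scene" or "top"; returns a dict with "pixels" (420x560x3 uint8, red, green, blue), "range_z" (420x560 float32, mm along the optical axis (not along the pixel's ray), 0 where there is no reading), "fovy" (degrees; the focal length in pixels is half the picture's height over the tangent of half this angle, whatever the lens; pixels are square), "cx", "cy" (the principal point, pixels), "k1" (the pictures are not rectified: a ray, as slopes to the right and down, at radius r is drawn at 1 + k1 r^2 times it, then the intrinsics apply), "rvec" (rotation vector, rad) and "tvec" (3), from world to camera coordinates, as OpenCV has them. Camera axes: x right, y down, z forward; pixel columns grow to the right and rows downward; lengths in mm; the calibration is good to about 2 mm. A picture is of the moment at which its call begins.
- manip.hand_in(): hands the job in, once; it reports no verdict.
The state is a dict: "t": time; "qpos": joint angles; "dq": joint speeds; "joint_torque": joint torques, N m; "tcp_pos": TCP position; "eef_rot": TCP orientation; "contact_force": force on the tool from outside, world axes, zero at the start; "ft_torque": the same for the moment, N m; "opening": opening from 0.0 (shut) to 1.0 (fully open).
Only numpy, scipy, OpenCV 4.12 (cv2) and the standard library are available. Lean on these libraries where they do the work, as an engineer would, in place of code of your own. Each camera call takes 0.05 s, during which the arm holds its last target.

## Task

A bamboo scoop has been left lying across the mouth of the open clip-top canister. Lay the scoop flat, right way up, in the shallow wooden tray (put it down, do not drop it), then swing the lid fully shut, and last swing the wire bail up and over the lid knob past its dead centre so that it snaps home and clamps the lid. Leave the wrapped tea cake, the stamp and the cup where they stand.

Things in the scene. Friction and masses are not known exactly. Their poses are not given: they have to be found in the camera images.
- canister: Round aluminium canister, 90 mm diameter, mouth open upwards, rim 100 mm above the table, wall 4 mm; a small tea cake lies inside (top 56 mm above the table). Fixed in a 130 x 130 x 8 mm steel plate bolted to the table: it does not move. Origin: centre of the plate's underside. Own +x points to the lid's hinge, -x to the side where the bail rests; y is parallel to both hinge axes; z up.
- lid (a joint): Angle of the canister's lid, rad: 0 = fully shut, grows as it opens, stop at 2.4. It starts wide open (2.1 to 2.35), leaning back beyond the hinge, its knob facing away from the mouth and somewhat down. The hinge is stiff: the lid stays where it is left; about 2 to 3 N at the knob moves it.
- lid_hinge (a point): Middle of the lid's hinge axis, canister frame (47, 0, 100) mm; the axis runs along the canister's y. The lid is an aluminium disc, 90 mm diameter, 12 mm thick, its centre 47 mm from the axis; shut, its underside lies on the rim.
- lid_knob (a point): Centre of the outer end face of the wooden lid knob (cylinder, 30 mm diameter, 23 mm long, standing on the middle of the lid). When the lid is shut it lies at canister frame (0, 0, 135) mm.
- bail_bar (a point): Middle of the bail's crossbar line, 98 mm from the pivot axis. The bail is a U of 6 mm steel wire: arms at +-53.5 mm in the canister's y, crossbar parallel to y, dipping 11 mm towards the pivot in its middle 20 mm to pass the lid knob. The bar's straight parts lie 20 to 53 mm to either side of this point; upright they are 153 mm above the table, 41 mm above the shut lid's flat top.
- bail_pivot (a point): Middle of the bail's pivot axis (along the canister's y): canister frame (0, 0, 55) mm. The arms sit on ears 54 mm out at +-y.
- scoop: Bamboo tea scoop, 190 mm long, 12 mm thick, flat underside, 35 to 70 g. Origin: underside, midway between the ends, near its centre of mass. Handle: straight bar 16 mm wide, reaching 95 mm along its own +y; head: shallow 36 x 62 mm tray centred 61 mm along -y. z up when right way up. Starts on the canister's rim, roughly along the canister's y; 75 mm along the handle is clear of lid and bail.
- tray: Shallow open tray of dark wood, outside 260 (its x) by 120 (its y) by 16 mm high, wall and floor 4 mm, fixed to the table. Origin: centre of its underside, on the table.
- wrapped_cake: Bystander: round tea cake in white paper, 136 mm diameter, 26 mm high. Origin: centre of its underside.
- stamp: Bystander: wooden hand stamp standing upright, 36 mm diameter, 72 mm high. Origin: centre of its underside.
- cup: Bystander: white ceramic cup, 70 mm rim diameter, 60 mm high. Origin: centre of its underside.
- bail (a joint): Angle of the wire bail, rad: 0 = lower stop, where it starts and is held by its spring: arms pointing to the canister's -x side, 0.70 rad above level (elevation = 0.70 + value). Pushed up and over towards +x the value grows, against up to about 7 N at the bar (square to the arms) at first; dead centre at 0.70, beyond it snaps by itself to its stop at 1.02, just past upright: clamped. Let go before 0.70, it falls back. Swing it over a shut lid only.
Things that resemble listed ones, but are neither listed nor needed, are in the scene too. Of the things like the canister, leave any that is orange or turquoise; of the rest the larger one is meant.

How it is judged:
By the outcome, as a careful person would: the job done as asked, in the order asked, and still so for the second after the job is handed in, with the robot touching nothing.
It also fails if it takes over 64 s, if anything falls off the work surface, if the arm or the gripper's body presses on something with over 40 N, if the wrist force passes 120 N, or if a joint passes its speed limit or range.

## Working session

There is one attempt and no reset: what is moved stays moved. The work goes in short steps, Python scripts to look and compute and a shell command to move; the robot and the scene stay as the last step left them, time stands still between calls to the robot, and variables do not carry over. Pictures are saved under pics/ and viewed, and the job is handed in when it is done.

```bash
ls; mkdir -p pics; cat > h.py <<'E'
import numpy as np, cv2
from rig import manip
def cam(name):
    c=manip.read_camera(name); c['R']=cv2.Rodrigues(np.array(c['rvec'],float))[0]; c['t']=np.array(c['tvec'],float).ravel()
    c['f']=210/np.tan(np.radians(c['fovy'])/2); return c
def slopes(c,u,v):
    d=np.stack([(np.asarray(u,float)-c['cx'])/c['f'],(np.asarray(v,float)-c['cy'])/c['f']],-1)
    s=d.copy()
    for _ in range(20):
        r2=(s**2).sum(-1,keepdims=True); s=d/(1+c['k1']*r2)
    return s
def ray(c,u,v):
    s=slopes(c,u,v); d=np.concatenate([s,np.ones(s.shape[:-1]+(1,))],-1)
    return -c['R'].T@c['t'], d@c['R']
def plane(c,u,v,z):
    o,d=ray(c,u,v); k=(z-o[2])/d[...,2]; return o+k[...,None]*d
def cloud(c):
    v,u=np.mgrid[0:420,0:560]; s=slopes(c,u,v); Z=c['range_z'][...,None]
    p=np.concatenate([s*Z,Z],-1); w=(p-c['t'])@c['R']; w[c['range_z']<=0]=np.nan; return w
def proj(c,P):
    p=np.asarray(P,float)@c['R'].T+c['t']; s=p[...,:2]/p[...,2:]; r2=(s**2).sum(-1,keepdims=True)
    s=s*(1+c['k1']*r2); return s*c['f']+[c['cx'],c['cy']]
def save(c,n,box=None,k=1):
    im=c['pixels'][:,:,::-1]
    if box: im=im[box[1]:box[3],box[0]:box[2]]
    cv2.imwrite('pics/'+n,cv2.resize(im,None,fx=k,fy=k,interpolation=cv2.INTER_CUBIC))
E
python3 - <<'E'
from h import *
s=manip.state(); print(s)
for n in('scene','top'):
    c=cam(n); save(c,n+'0.png'); np.save(n+'0.npy',c,allow_pickle=True); print(n,c['fovy'],c['k1'],-c['R'].T@c['t'],c['R'][2])
print(manip.hold_point_z)
E
```

```text
pics
{'t': 0.0, 'qpos': array([-1.29168686,  0.60012557, -0.00254093,  1.6000874 ,  0.00178435,
        0.94289268, -0.07983758]), 'dq': array([-0.00062235,  0.00104522,  0.00085297, -0.0012275 , -0.00075662,
       -0.00070253,  0.00051141]), 'joint_torque': array([-1.34863545e-03, -7.65054917e+01,  1.49602868e+00, -2.52360803e+01,
       -5.26376779e-02,  1.69710279e-02,  1.39489644e-04]), 'tcp_pos': array([252.40417002, 679.14963886, 217.7748425 ]), 'eef_rot': array([[-9.37368242e-01,  3.48339799e-01, -4.04473761e-04],
       [ 3.48340010e-01,  9.37367121e-01, -1.45559923e-03],
       [-1.27902738e-04, -1.50532689e-03, -9.99998859e-01]]), 'contact_force': array([0.36555294, 0.39644496, 0.22492445]), 'ft_torque': array([-0.03644832, -0.04001015,  0.00203982]), 'opening': 0.998594402347609}
scene 52.57679853271764 -0.04504728908482808 [769.29069943 405.19714381 897.61670799] [-0.22121779 -0.47365133 -0.85247704]
top 55.071171554745646 -0.036832336494213413 [ 377.02222621  -24.95171445 1047.96849675] [ 0.17349754  0.01627985 -0.98469974]
18.8
```

View pics/scene0.png

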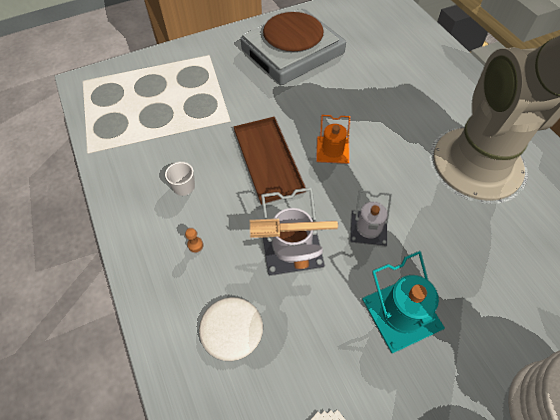

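View pics/top0.png

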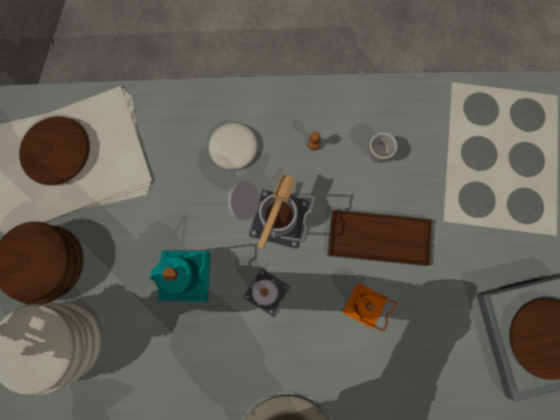

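The target is the grey canister with the scoop across it: scene (293,230), top (280,215). Its lid is open toward the left in the top view and the bail is on the right. The tray is at top (380,238). Next I measure their positions.

```bash
python3 - <<'E'
from h import *
S=np.load('scene0.npy',allow_pickle=True).item();T=np.load('top0.npy',allow_pickle=True).item()
save(S,'s_c.png',(230,100,360,290),4);save(T,'t_c.png',(210,150,350,270),5)
for n,c in(('S',S),('T',T)):
    w=cloud(c)
    hsv=cv2.cvtColor(c['pixels'],cv2.COLOR_RGB2HSV)
    pts={'S':[(293,240),(270,160),(193,240),(180,175),(231,329),(265,228),(320,226)],'T':[(283,215),(380,238),(314,140),(383,145),(233,146),(286,187),(266,235)]}[n]
    for u,v in pts: print(n,(u,v),w[v,u].round(1),hsv[v,u])
E
```

```text
S (293, 240) [563.7  21.5  57.5] [ 11 179  54]
S (270, 160) [ 501.9 -241.2    7. ] [ 11 166  97]
S (193, 240) [764.8 -77.9  50.1] [ 13 166 126]
S (180, 175) [ 733.5 -288.5   18. ] [ 14  21 207]
S (231, 329) [761.9 139.   30.7] [ 20  23 236]
S (265, 228) [616.7  -7.9 105.5] [ 16 120 226]
S (320, 226) [510.5  40.5 110.9] [ 19 110 245]
T (283, 215) [559.9  -1.3  51.3] [ 11 188  61]
T (380, 238) [ 501.9 -251.1    6.4] [ 11 183  64]
T (314, 140) [751.2 -84.5  65. ] [ 13 179  97]
T (383, 145) [ 753.7 -273.6    9.7] [19 25 81]
T (233, 146) [754.5 129.6  26.8] [ 21  37 167]
T (286, 187) [619.1 -11.  102.3] [ 16 130 155]
T (266, 235) [501.5  37.7 115. ] [ 17 127 166]
```

View pics/s_c.png

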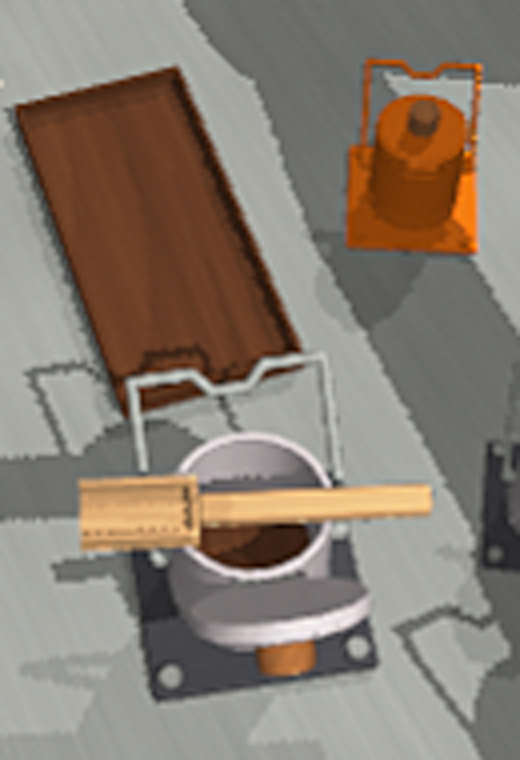

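View pics/t_c.png

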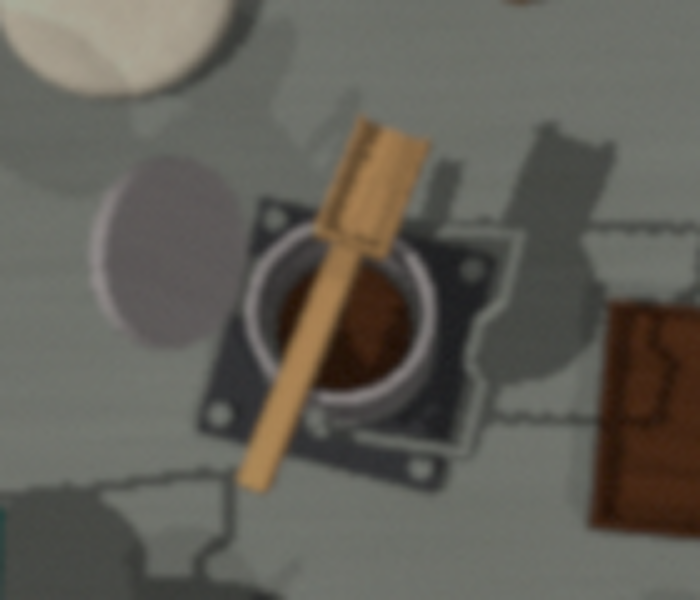

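```bash
python3 - <<'E'
from h import *
S=np.load('scene0.npy',allow_pickle=True).item();T=np.load('top0.npy',allow_pickle=True).item()
# bolts (hand-picked), z~8-10
tb=np.array([(277,218),(474,270),(422,468),(220,414)])/5+[210,150]
P=plane(T,tb[:,0],tb[:,1],9); print('bolts',P.round(1),'mean',P.mean(0).round(1))
d=P[1]-P[0]+P[2]-P[3]; print('yaw of -x dir',np.degrees(np.arctan2(d[1],d[0])))
d=P[0]-P[3]+P[1]-P[2]; print('yaw of other',np.degrees(np.arctan2(d[1],d[0])))
# plate corners
tb=np.array([(262,199),(502,241),(440,491),(199,431)])/5+[210,150]
P=plane(T,tb[:,0],tb[:,1],8); print('corn',P.round(1).tolist(),P.mean(0).round(1))
# scoop
for n,c in(('S',S),('T',T)):
    hsv=cv2.cvtColor(c['pixels'],cv2.COLOR_RGB2HSV); w=cloud(c)
    m=((hsv[...,0]>12)&(hsv[...,0]<22)&(hsv[...,1]>90)&(hsv[...,1]<160)&(hsv[...,2]>110)).astype(np.uint8)
    m=cv2.morphologyEx(m,cv2.MORPH_OPEN,np.ones((3,3)))
    k,l,st,ce=cv2.connectedComponentsWithStats(m)
    for i in range(1,k):
        if st[i,4]>150: print(n,i,st[i],ce[i].round())
    best=[i for i in range(1,k) if st[i,4]>150]
    i=min(best,key=lambda i:np.hypot(*(ce[i]-((290,228) if n=='S' else (276,212)))))
    v,u=np.nonzero(l==i); q=plane(c,u,v,112)[:,:2]
    rect=cv2.minAreaRect(q.astype(np.float32)); print(n,'rect',rect,cv2.boxPoints(rect).round(1).tolist())
    # handle centre line
    zz=w[l==i][:,2]; print('z pct',np.nanpercentile(zz,[5,25,50,75,95]))
    # tray
    mt=((hsv[...,0]>6)&(hsv[...,0]<16)&(hsv[...,1]>140)&(np.abs(w[...,2]-10)<14)&(np.hypot(w[...,0]-502,w[...,1]+250)<170)).astype(np.uint8)
    mt=cv2.morphologyEx(mt,cv2.MORPH_OPEN,np.ones((3,3)))
    v,u=np.nonzero(mt); q=plane(c,u,v,14)[:,:2]
    rect=cv2.minAreaRect(q.astype(np.float32)); print(n,'tray',rect,cv2.boxPoints(rect).round(1).tolist())
E
```

```text
bolts [[626.3  45.3   9. ]
 [595.8 -58.2   9. ]
 [491.7 -28.6   9. ]
 [522.1  76.1   9. ]] mean [559.    8.6   9. ]
yaw of -x dir -106.29501889237612
yaw of other -16.166399477358564
corn [[637.1, 53.3, 8.0], [611.3, -73.5, 8.0], [479.7, -37.6, 8.0], [513.5, 87.2, 8.0]] [560.4   7.3   8. ]
S 1 [ 159    0  103   40 2714] [204.  14.]
S 2 [461   0  74  49 546] [499.  26.]
S 4 [250 219  88  18 973] [285. 227.]
S rect ((562.9894409179688, 19.983200073242188), (41.05276870727539, 185.27313232421875), 64.62899780273438) [[470.5, 41.099998474121094], [637.9000244140625, -38.29999923706055], [655.5, -1.2000000476837158], [488.1000061035156, 78.19999694824219]]
z pct [100.04278798 104.04883825 109.7711129  112.17858987 114.20018386]
S tray ((452.9990539550781, -242.35647583007812), (266.7868347167969, 224.33840942382812), 83.01908874511719) [[325.3999938964844, -361.1000061035156], [548.0999755859375, -388.3999938964844], [580.5, -123.5999984741211], [357.8999938964844, -96.30000305175781]]
T 1 [258 176  37  72 622] [277. 207.]
T rect ((557.66162109375, 14.209758758544922), (28.53729820251465, 183.6737518310547), 67.55730438232422) [[467.29998779296875, 36.099998474121094], [637.0999755859375, -34.0], [648.0, -7.699999809265137], [478.20001220703125, 62.5]]
z pct [101.98136596 104.43700179 110.91981699 112.97261698 114.8176511 ]
T tray ((449.6986083984375, -242.77218627929688), (255.44256591796875, 223.71905517578125), 83.11750030517578) [[323.29998779296875, -356.20001220703125], [545.4000244140625, -383.0], [576.0999755859375, -129.39999389648438], [354.0, -102.5999984741211]]
```

```bash
python3 - <<'E'
from h import *
for n in('scene','top'):
    c=np.load(n+'0.npy',allow_pickle=True).item(); w=cloud(c)
    hsv=cv2.cvtColor(c['pixels'],cv2.COLOR_RGB2HSV)
    g=(hsv[...,0]>10)&(hsv[...,0]<24)&(hsv[...,1]>80)&(hsv[...,2]>100)&(np.hypot(w[...,0]-560,w[...,1]-12)<115)&(w[...,2]>92)
    v,u=np.nonzero(g); q=plane(c,u,v,112)[:,:2]
    s=(q-[558,12])@np.array([-.91,.40]); hd=q[(s>20)&(s<85)]
    vx=cv2.fitLine(hd.astype(np.float32),cv2.DIST_L2,0,.01,.01).ravel(); d=vx[:2]*np.sign(-vx[0])
    print(n,'handle dir',d,np.degrees(np.arctan2(d[1],d[0])),'pt',vx[2:],'extent along', ((q-vx[2:])@d).min(),((q-vx[2:])@d).max())
    a=(q-vx[2:])@d; mid=(np.percentile(a,.5)+np.percentile(a,99.5))/2; print(' origin est',vx[2:]+mid*d, np.percentile(a,99.5)-np.percentile(a,.5))
    m=(hsv[...,0]>5)&(hsv[...,0]<18)&(hsv[...,1]>140)&(hsv[...,2]<150)&(np.abs(w[...,2]-8)<16)&(np.hypot(w[...,0]-502,w[...,1]+250)<150)
    m=cv2.morphologyEx(m.astype(np.uint8),cv2.MORPH_OPEN,np.ones((3,3)))
    k,l,st,ce=cv2.connectedComponentsWithStats(m); i=1+st[1:,4].argmax()
    v,u=np.nonzero(l==i); q=plane(c,u,v,16)[:,:2]; r=cv2.minAreaRect(q.astype(np.float32)); print(' tray',r,cv2.boxPoints(r).round().tolist())
    # rim ring by cloud height
    rm=(np.abs(w[...,2]-100)<5)&(hsv[...,1]<50)&(np.abs(np.hypot(w[...,0]-560,w[...,1]-9)-43)<9)
    q=w[rm][:,:2]; A=np.c_[2*q,np.ones(len(q))]; s=np.linalg.lstsq(A,(q**2).sum(1),rcond=None)[0]; print(' rim',s[:2],np.sqrt(s[2]+s[0]**2+s[1]**2),len(q))
    x=np.array([np.cos(np.radians(73.8)),np.sin(np.radians(73.8))]);y=np.array([-x[1],x[0]])
    # lid & bail points by height
    rel=w[...,:2]-[559.5,8]; cx=rel@x; cy=rel@y; z=w[...,2]
    b=(cx<-55)&(cx>-95)&(np.abs(cy)<65)&(z>90)&(z<140); print(' bail',np.c_[cx[b],cy[b],z[b]].mean(0),b.sum(), cy[b].min(),cy[b].max())
    L=(cx>50)&(cx<130)&(np.abs(cy)<50)&(z>90); Q=np.c_[cx[L],cy[L],z[L]]; print(' lid',L.sum(),Q.mean(0),np.percentile(Q,[1,50,99],axis=0).round(1).tolist())
    mu=Q.mean(0);nn=np.linalg.svd(Q-mu)[2][2]; print('  normal',nn,'theta~',np.degrees(np.arctan2(abs(nn[0]),abs(nn[2]))))
    save(c,'hd_'+n+'.png',(225,200,350,250) if n=='scene' else (240,165,310,245),6)
E
```

```text
scene handle dir [-0.85839057 -0.5129967 ] -149.13635 pt [517.4215   43.49139] extent along -100.99085802906897 36.320333299357166
 origin est [545.53577874  60.29321387] 131.89313407419297
 tray ((505.9198303222656, -248.83607482910156), (263.1000061035156, 118.2638168334961), 83.01909637451172) [[431.0, -372.0], [549.0, -387.0], [581.0, -125.0], [463.0, -111.0]]
 rim [560.30073699  10.81760154] 42.98676300901049 239
 bail [-6.82229140e+01 -8.90768192e-02  1.16611996e+02] 198 -56.556708782984444 56.47588648716384
 lid 719 [ 92.00836075  -1.18228849 144.58481826] [[54.1, -42.5, 107.1], [97.1, -1.2, 146.1], [113.2, 41.4, 170.3]]
  normal [ 0.7381453   0.00579771 -0.67461686] theta~ 47.57471603389446
top handle dir [-0.9263627   0.37663266] 157.87473 pt [511.58173   37.681812] extent along -144.1549972189452 41.12851414816371
 origin est [559.74645796  18.09940547] 182.2581203069636
 tray ((503.11138916015625, -248.7755126953125), (255.1732177734375, 115.55506896972656), 82.93659973144531) [[430.0, -368.0], [545.0, -382.0], [576.0, -129.0], [461.0, -115.0]]
 rim [560.0909287   12.30088414] 43.47915258651018 176
 bail [-68.01992359  -0.3507246  117.95804452] 159 -55.821123693286786 56.44535321250847
 lid 984 [ 82.70127573   1.66357663 139.53216583] [[51.8, -40.8, 99.7], [83.0, 1.8, 140.6], [112.4, 43.6, 171.0]]
  normal [-7.63656080e-01 -3.96322945e-04  6.45623137e-01] theta~ 49.78758397192737
```

View pics/hd_scene.png

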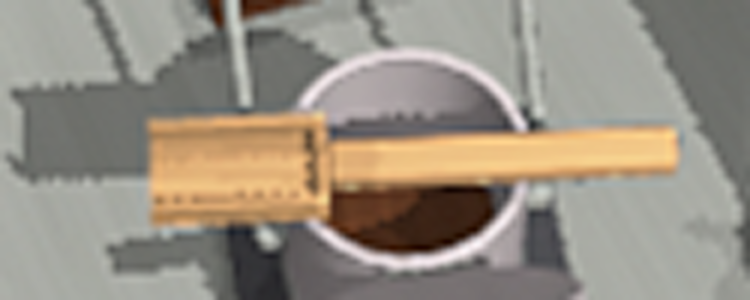

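```bash
python3 - <<'E'
from h import *
c=np.load('scene0.npy',allow_pickle=True).item()
P=plane(c,np.array([225+335/6,225+678/6,225+150/6]),np.array([200+163/6,200+152/6,200+172/6]),112); print(P)
d=P[1]-P[0]; print(np.degrees(np.arctan2(d[1],d[0])))
s=manip.state(); R=s['eef_rot']; print('jaw yaw',np.degrees(np.arctan2(R[1,1],R[0,1])),s['tcp_pos'])
E
```

```text
[[586.91785838   8.02291312 112.        ]
 [475.60259588  55.98060562 112.        ]
 [647.22678986 -16.58588061 112.        ]]
156.69228643442608
jaw yaw 69.6184902488371 [252.38874757 679.17123952 217.83577403]
```

```bash
python3 -m jog '[[15,-40,0,-2,60],[17,-45,0,0,60],[17,-45,0,0,60],[17,-45,0,0,60],[17,-45,0,0,60],[17,-45,0,0,60],[17,-45,0,0,60],[17,-45,0,0,60],[17,-45,0,0,60],[17,-45,0,0,60]]'; python3 -m jog '[[17,-45,0,0,60],[17,-45,0,0,60],[17,-45,0,0,60],[17,-45,0,0,60],[10,-8,0,0,60],[0,0,0,0,60],[0,0,0,0,60]]'
```

```text
t: 1.1
tcp_pos: [420.8, 232.7, 218.6]
eef_rot: [[-0.925, 0.381, -0.0], [0.381, 0.925, -0.0], [-0.0, -0.0, -1.0]]
contact_force: [0.4, 0.6, -0.0]
opening: 0.599
t: 1.8
tcp_pos: [498.1, 47.8, 218.3]
eef_rot: [[-0.925, 0.38, -0.001], [0.38, 0.925, 0.0], [0.001, 0.0, -1.0]]
contact_force: [0.1, 0.6, 0.5]
opening: 0.599
```

```bash
python3 -m jog '[[-3,-1.5,-20,0,45],[0,0,-35,0,45],[0,0,-35,0,45],[0,0,-15,0,45],[0,0,0,0,45],[0,0,0,0,45]]'; python3 - <<'E'
from h import *
c=cam('scene'); save(c,'g1.png',(225,130,385,290),4.5); c=cam('top'); save(c,'g2.png',(210,150,350,270),5); print(manip.state()['tcp_pos'])
E
```

```text
t: 2.4
tcp_pos: [495.2, 46.6, 113.8]
eef_rot: [[-0.926, 0.379, -0.001], [0.379, 0.926, 0.0], [0.001, 0.0, -1.0]]
contact_force: [-0.7, -0.7, 0.7]
opening: 0.449
[495.90461073  46.02097261 114.64671606]
```

View pics/g1.png

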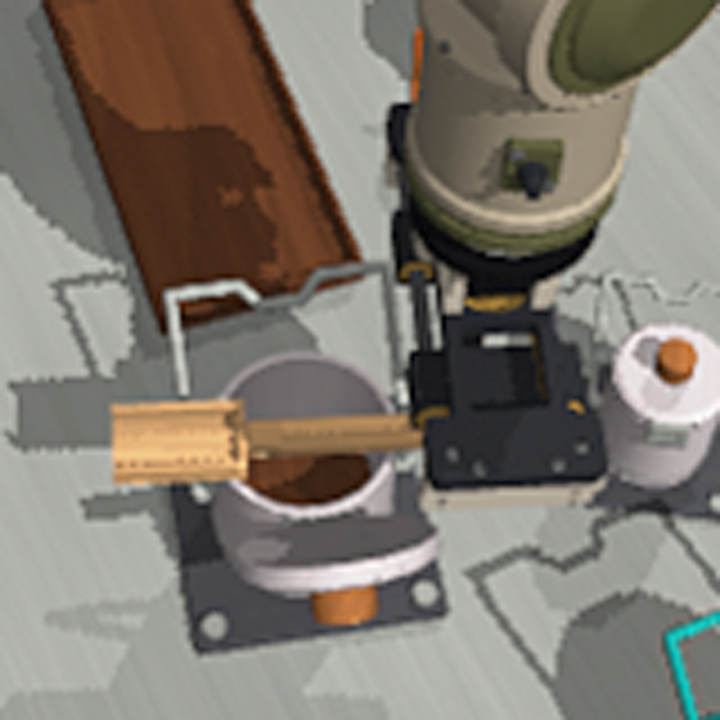

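The gripper is lined up over the handle at about (420,430) in the crop, and the scoop hasn't been disturbed. Now I descend and close.

```bash
python3 -m jog '[[0,0,-12,0,45],[0,0,0,0,45],[0,0,0,0,0],[0,0,0,0,0],[0,0,0,0,0],[0,0,0,0,0],[0,0,0,0,0]]'
```

```text
t: 3.2
tcp_pos: [495.6, 45.1, 101.7]
eef_rot: [[-0.925, 0.381, 0.0], [0.381, 0.925, 0.0], [-0.0, 0.0, -1.0]]
contact_force: [0.3, -0.5, 0.5]
opening: 0.168
```

```bash
python3 -m jog '[[0,0,10,0,0],[0,0,25,0,0],[0,0,35,0,0],[0,0,20,0,0],[0,0,0,0,0],[0,0,0,0,0]]'; python3 - <<'E'
from h import *
c=cam('scene'); save(c,'g3.png',(215,120,375,280),4.5); s=manip.state(); print(s['tcp_pos'],s['opening'],s['contact_force'],s['ft_torque'])
np.save('s3.npy',c,allow_pickle=True); c=cam('top'); np.save('t3.npy',c,allow_pickle=True);save(c,'g4.png',(210,130,350,270),4)
E
```

```text
t: 3.8
tcp_pos: [495.5, 45.1, 192.1]
eef_rot: [[-0.925, 0.381, 0.001], [0.381, 0.925, 0.0], [-0.001, 0.001, -1.0]]
contact_force: [-0.1, -0.0, -1.2]
opening: 0.165
[495.15374559  45.09176511 191.43638972] 0.16743949109404632 [ 0.52884925  0.1413263  -1.11216521] [ 0.02905509 -0.01534289 -0.01866779]
```

View pics/g3.png

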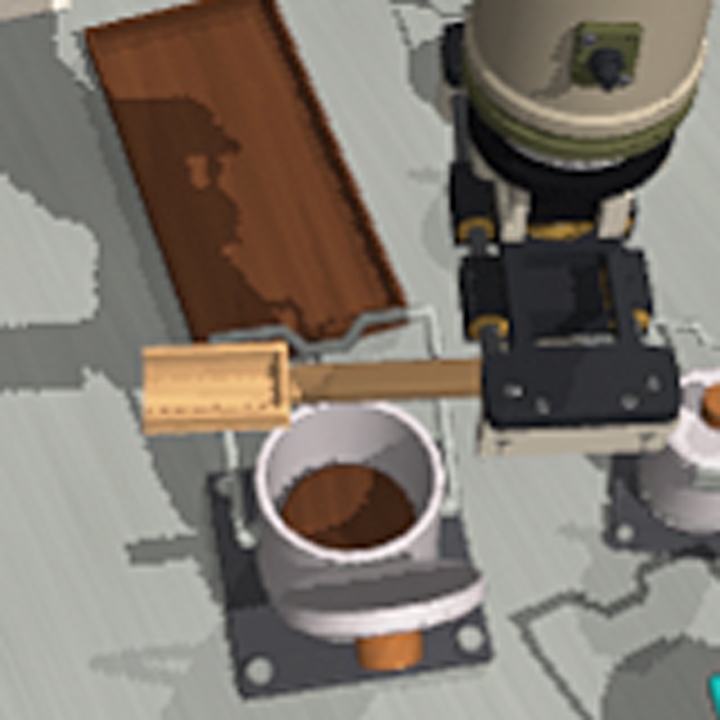

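View pics/g4.png

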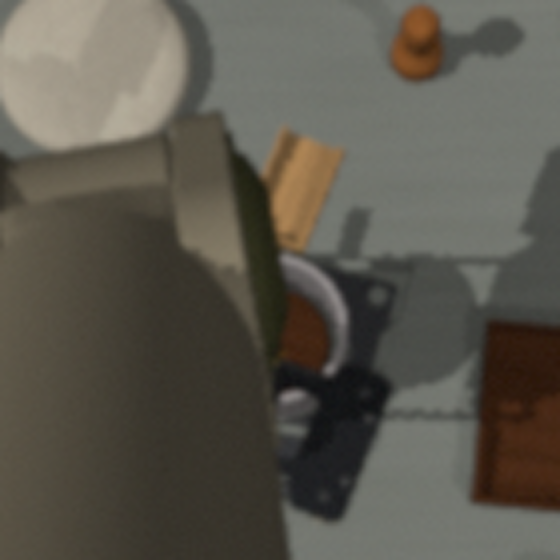

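```bash
python3 - <<'E'
from h import *
c=np.load('top0.npy',allow_pickle=True).item(); w=cloud(c); hsv=cv2.cvtColor(c['pixels'],cv2.COLOR_RGB2HSV)
m=(hsv[...,1]>200)&(hsv[...,2]>120)&(np.hypot(w[...,0]-390,w[...,1]+220)<120); p=w[m]; print(m.sum(),np.nanpercentile(p,[1,50,99],axis=0).round())
c=np.load('s3.npy',allow_pickle=True).item(); w=cloud(c)
for u,v in [(215+160/4.5,120+375/4.5),(215+170/4.5,120+425/4.5),(215+270/4.5,120+360/4.5),(215+260/4.5,120+415/4.5),(215+320/4.5,120+380/4.5),(215+450/4.5,120+378/4.5)]:
    print(w[int(round(v)),int(round(u))].round(1))
print(manip.state()['qpos'])
E
```

```text
175 [[ 280. -229.    2.]
 [ 301. -195.    7.]
 [ 316. -152.   76.]]
[635.3 -25.9 191.8]
[643.    3.2 199.3]
[590.3 -10.8 193.9]
[607.4  17.6 202.8]
[576.5  10.5 200.3]
[527.   36.6 204. ]
[-0.25796483  0.36857747  0.0704918   2.14447331 -0.04300716  0.63094925
  1.02280919]
```

```bash
python3 -m jog '[[2,-15,0,-5,0],[2,-25,0,-8,0],[2,-25,0,-8,0],[2,-25,0,-8,0],[2,-25,0,-8,0],[2,-25,0,-8,0],[2,-25,0,-8,0],[2,-25,0,-8,0],[1,-20,0,-8,0],[0,-12,0,-5.5,0]]'; python3 -m jog '[[0,0,-35,0,0],[0,0,-45,0,0],[0,0,-40,0,0],[0,0,-25,0,0],[0,0,0,0,0],[0,0,0,0,0]]'; python3 - <<'E'
from h import *
c=cam('scene'); save(c,'p1.png',(200,90,360,250),4.5); s=manip.state(); print(s['tcp_pos'],s['opening'],s['contact_force'],s['ft_torque'],s['qpos'])
np.save('s4.npy',c,allow_pickle=True); c=cam('top'); np.save('t4.npy',c,allow_pickle=True);save(c,'p2.png',(290,170,450,290),4)
E
```

```text
t: 4.9
tcp_pos: [511.9, -178.6, 190.5]
eef_rot: [[0.127, 0.992, -0.002], [0.992, -0.127, -0.001], [-0.001, -0.002, -1.0]]
contact_force: [-0.8, 1.2, -0.5]
opening: 0.169
t: 5.5
tcp_pos: [511.9, -177.1, 46.1]
eef_rot: [[0.12, 0.993, -0.002], [0.993, -0.12, 0.0], [-0.0, -0.002, -1.0]]
contact_force: [-0.5, 0.1, 0.6]
opening: 0.169
[ 512.55406982 -177.26255378   47.00607032] 0.17257330128123438 [ 0.90653393 -0.58219633  0.03794772] [ 0.01983336  0.08139686 -0.03841211] [ 0.04936061  0.661465    0.26411942  2.16020203 -0.45547398  0.37217812
  0.56713947]
```

View pics/p1.png

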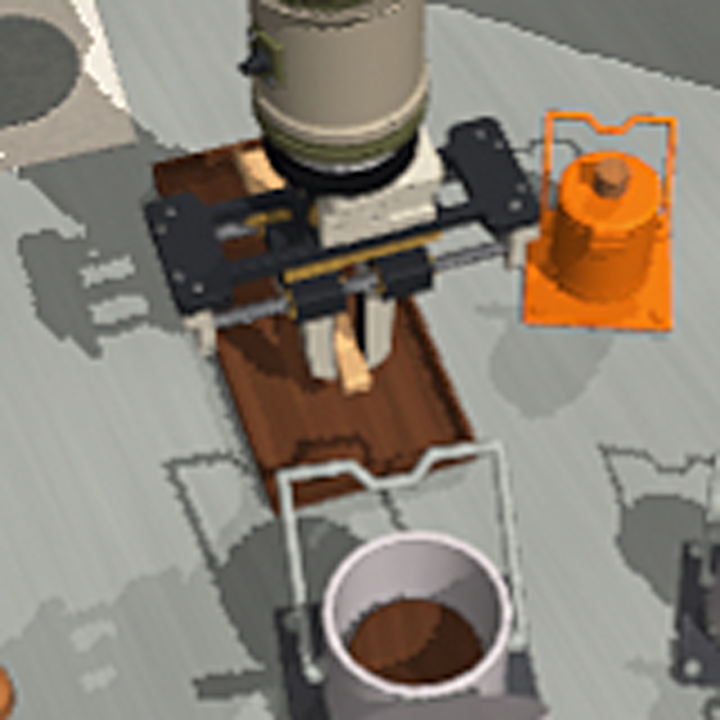

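View pics/p2.png

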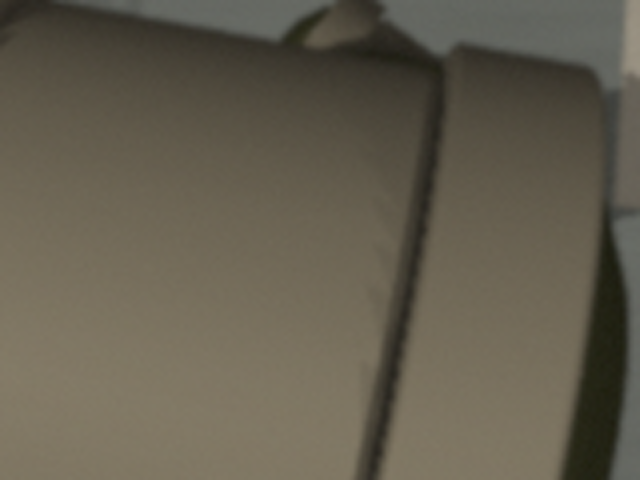

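```bash
python3 -m jog '[[0,0,-20,0,0],[0,0,-14,0,0],[0,0,-3,0,0],[0,0,-1,0,0],[0,0,0,0,0],[0,0,0,0,0]]'; python3 -m jog '[[0,0,-1,0,0],[0,0,-1,0,0],[0,0,0,0,0],[0,0,0,0,0]]';  python3 -m jog '[[0,0,-1,0,0],[0,0,0,0,0],[0,0,0,0,0]]'
```

```text
t: 6.2
tcp_pos: [513.0, -177.0, 9.5]
eef_rot: [[0.12, 0.993, 0.001], [0.993, -0.12, -0.0], [-0.0, 0.001, -1.0]]
contact_force: [0.4, 0.2, -0.1]
opening: 0.17
t: 6.6
tcp_pos: [512.5, -176.9, 6.6]
eef_rot: [[0.12, 0.993, -0.0], [0.993, -0.12, 0.0], [-0.0, -0.0, -1.0]]
contact_force: [-1.0, 0.4, -0.9]
opening: 0.168
t: 6.9
tcp_pos: [512.6, -176.9, 5.8]
eef_rot: [[0.12, 0.993, 0.0], [0.993, -0.12, 0.0], [0.0, 0.0, -1.0]]
contact_force: [0.6, 0.1, 4.4]
opening: 0.171
```

```bash
python3 -m jog '[[0,0,0,0,25],[0,0,0,0,35],[0,0,0,0,40],[0,0,0,0,40],[0,0,3,0,40],[0,0,10,0,40],[0,0,40,0,40],[0,0,50,0,40],[0,0,50,0,40],[0,0,50,0,40]]'; python3 - <<'E'
from h import *
c=cam('scene'); save(c,'q1.png',(200,90,360,250),4.5)
E
```

```text
t: 7.9
tcp_pos: [511.9, -176.9, 211.3]
eef_rot: [[0.12, 0.993, -0.0], [0.993, -0.12, 0.0], [-0.0, -0.0, -1.0]]
contact_force: [1.5, 0.2, 0.1]
opening: 0.4
```

View pics/q1.png

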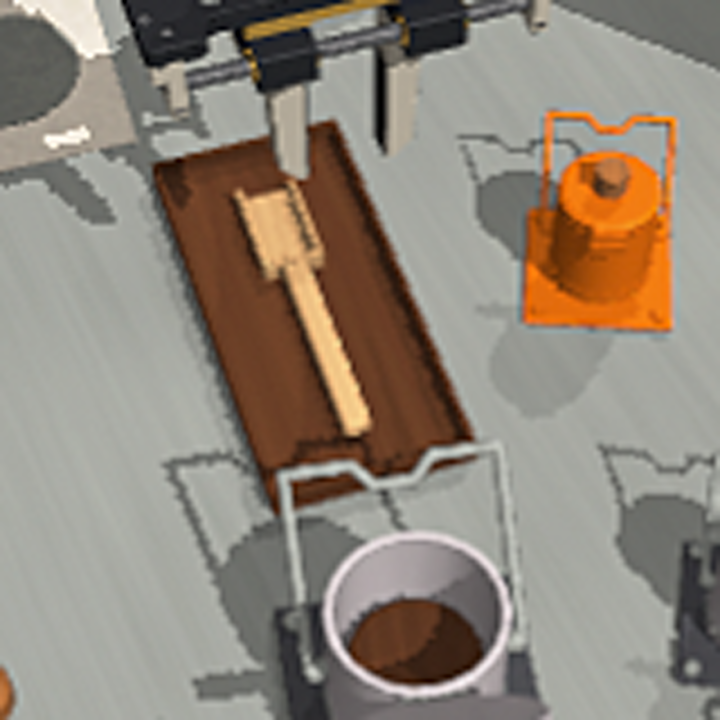

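The scoop lies flat and right way up inside the tray, with its handle end at about (357,430) in the crop. Next is the lid: I close the fingers and go round behind it.

```bash
python3 -m jog '[[0,5,34,-4.6,0],[10,40,0,-4.7,0],[11,41,0,0,0],[11,41,0,0,0],[11,41,0,0,0],[11,41,0,0,0],[11,41,0,0,0],[11,41,0,0,0],[11,40,0,0,0],[3,0,0,0,0]]'; python3 -m jog '[[0,0,-30,0,0],[0,0,-40,0,0],[0,0,-30,0,0],[0,0,0,0,0],[0,0,0,0,0]]'; python3 - <<'E'
from h import *
c=cam('scene'); save(c,'l1.png',(200,130,360,290),4.5); s=manip.state(); print(s['tcp_pos'],s['opening'],s['contact_force'])
x=np.array([.279,.960]); print(((s['tcp_pos'][:2]-[560,10])@np.c_[x,[-.96,.279]]))
E
```

```text
t: 8.95
tcp_pos: [602.6, 161.2, 242.5]
eef_rot: [[0.271, 0.963, -0.0], [0.963, -0.271, 0.002], [0.002, -0.001, -1.0]]
contact_force: [0.1, -1.2, 0.5]
opening: 0.002
t: 9.45
tcp_pos: [602.6, 153.3, 143.5]
eef_rot: [[0.28, 0.96, -0.0], [0.96, -0.28, -0.0], [-0.001, -0.0, -1.0]]
contact_force: [0.5, -0.3, 0.8]
opening: 0.005
[603.28870441 153.53177448 144.25176478] 0.0065842243384852854 [ 0.54571751 -0.13844262 -0.47074337]
[149.86805203  -1.51179115]
```

View pics/l1.png

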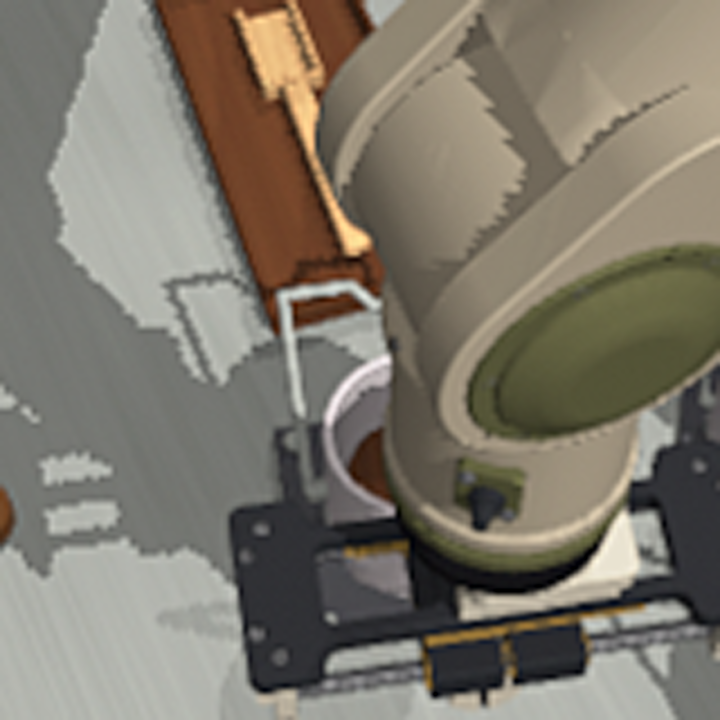

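```bash
python3 -m jog '[[-3.3,-11.5,0,0,0],[-3.3,-11.5,1,0,0],[-2.5,-8.8,7,0,0],[-2.5,-8.8,7,0,0],[-2.5,-8.8,7,0,0],[0,0,0,0,0]]';python3 -m jog '[[-2.8,-9.6,3,0,0],[-2.8,-9.6,3,0,0],[-3,-10.5,2,0,0],[0,0,0,0,0]]'; python3 - <<'E'
from h import *
s=manip.state(); print(s['tcp_pos'],s['opening'],s['contact_force'])
x=np.array([.279,.960]); print(((s['tcp_pos'][:2]-[560,10])@np.c_[x,[-.96,.279]]))
c=cam('scene'); save(c,'l2.png',(200,130,360,290),4.5);c=cam('top'); save(c,'l3.png',(200,130,340,250),4.5)
E
```

```text
t: 10.1
tcp_pos: [588.7, 103.0, 166.2]
eef_rot: [[0.281, 0.96, 0.002], [0.96, -0.281, 0.0], [0.001, 0.001, -1.0]]
contact_force: [-0.7, -0.0, 0.3]
opening: 0.006
t: 10.5
tcp_pos: [579.3, 72.7, 172.9]
eef_rot: [[0.281, 0.96, -0.0], [0.96, -0.281, -0.001], [-0.001, -0.0, -1.0]]
contact_force: [0.3, -0.1, 0.4]
opening: 0.004
[579.28820001  72.67741495 172.9273162 ] 0.004392612256734462 [ 0.33803684 -0.09658394  0.38300463]
[65.55172615 -1.02967323]
```

View pics/l2.png

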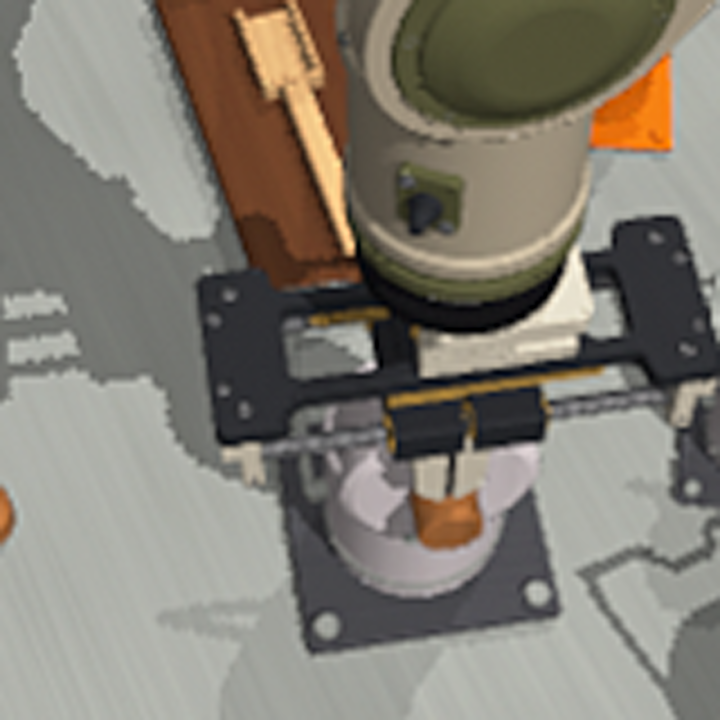

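The lid has been pushed to about upright, with the finger above the knob at about (450,490) in the crop. I continue along the arc.

```bash
python3 -m jog '[[-2.7,-9.4,2.5,0,0],[-2.7,-9.4,2.5,0,0],[-2.8,-9.6,-2,0,0],[-2.8,-9.6,-2.5,0,0],[-2.7,-9.1,-5,0,0],[-2.7,-9.1,-5,0,0],[0,0,0,0,0]]';python3 -m jog '[[-2.2,-7.4,-7,0,0],[-2.2,-7.4,-7,0,0],[-1.6,-5.5,-9,0,0],[-1.6,-5.5,-9,0,0],[0,0,0,0,0]]'; python3 - <<'E'
from h import *
s=manip.state(); print(s['tcp_pos'],s['opening'],s['contact_force'])
x=np.array([.279,.960]); print(((s['tcp_pos'][:2]-[560,10])@np.c_[x,[-.96,.279]]))
c=cam('scene'); save(c,'l4.png',(200,130,360,290),4.5)
E
```

```text
t: 11.3
tcp_pos: [562.6, 16.9, 162.4]
eef_rot: [[0.281, 0.96, -0.001], [0.96, -0.281, -0.001], [-0.001, -0.001, -1.0]]
contact_force: [-0.4, 0.7, 0.4]
opening: 0.005
t: 11.8
tcp_pos: [554.7, -9.3, 129.7]
eef_rot: [[0.281, 0.96, -0.002], [0.96, -0.281, -0.002], [-0.002, -0.001, -1.0]]
contact_force: [-1.4, -5.5, 0.7]
opening: 0.008
[554.72478357  -9.25496925 129.72360137] 0.00788103917550878 [-1.38261079 -5.47258632  0.72542582]
[-19.95655586  -0.30792864]
```

View pics/l4.png

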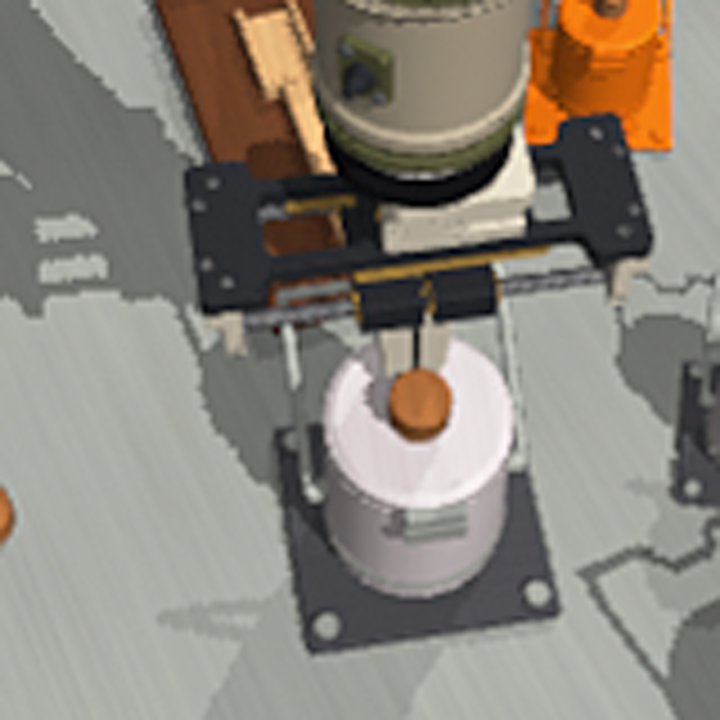

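```bash
python3 -m jog '[[-2.2,-7.7,-2,0,0],[-1.4,-4.8,-4,0,0],[0,0,-5,0,0],[0,0,-4,0,0],[0,0,0,0,0]]'; python3 -m jog '[[0,0,-2,0,0],[0,0,-2,0,0],[0,0,0,0,0]]';python3 -m jog '[[0,0,-2,0,0],[0,0,0,0,0]]'
```

```text
t: 12.35
tcp_pos: [552.0, -19.1, 115.4]
eef_rot: [[0.278, 0.96, -0.001], [0.96, -0.278, 0.0], [-0.0, -0.001, -1.0]]
contact_force: [-0.2, 0.6, 1.0]
opening: 0.004
t: 12.65
tcp_pos: [552.3, -19.3, 112.3]
eef_rot: [[0.279, 0.96, 0.0], [0.96, -0.279, 0.0], [0.0, 0.0, -1.0]]
contact_force: [-0.5, -0.3, 3.4]
opening: 0.006
t: 12.85
tcp_pos: [552.5, -19.4, 111.7]
eef_rot: [[0.279, 0.96, 0.001], [0.96, -0.279, 0.001], [0.002, 0.001, -1.0]]
contact_force: [-4.6, -0.8, 22.7]
opening: 0.005
```

The lid is shut: it resists with 23 N at its flat top (z 111.7). Now I move behind the bail bar at its straight +y part.

```bash
python3 -m jog '[[0,0,10,0,0],[0,0,40,0,0],[0,0,5,0,0],[-18,-18,0,0,0],[-18,-18,0,0,0],[-18,-19,0,0,0],[0,0,0,0,0],[0,0,0,0,0]]'; python3 - <<'E'
from h import *
c=cam('scene'); save(c,'b1.png',(200,110,360,270),4.5); s=manip.state(); print(s['tcp_pos'],s['contact_force'])
x=np.array([.279,.960]); Y=np.array([-.96,.279]); print(((s['tcp_pos'][:2]-[560,10])@np.c_[x,Y]))
w=cloud(c); r=w[...,:2]-[560,10]; cx=r@x; cy=r@Y; z=w[...,2]
L=(np.hypot(cx,cy)<43)&(np.hypot(cx,cy)>22)&(z>100)&(z<125); A=np.c_[cx[L],cy[L],np.ones(L.sum())]; print('lid plane',np.linalg.lstsq(A,z[L],rcond=None)[0],L.sum())
E
```

```text
t: 13.65
tcp_pos: [498.3, -74.6, 165.1]
eef_rot: [[0.28, 0.96, 0.0], [0.96, -0.28, 0.0], [0.0, 0.0, -1.0]]
contact_force: [-0.3, 0.7, -0.1]
opening: 0.008
[498.83598389 -74.05877621 165.08597397] [-0.09224213  0.51458361 -0.22865249]
[-97.76118565  35.2650569 ]
lid plane [-2.19190772e-03 -8.68191622e-04  1.12265255e+02] 792
```

View pics/b1.png

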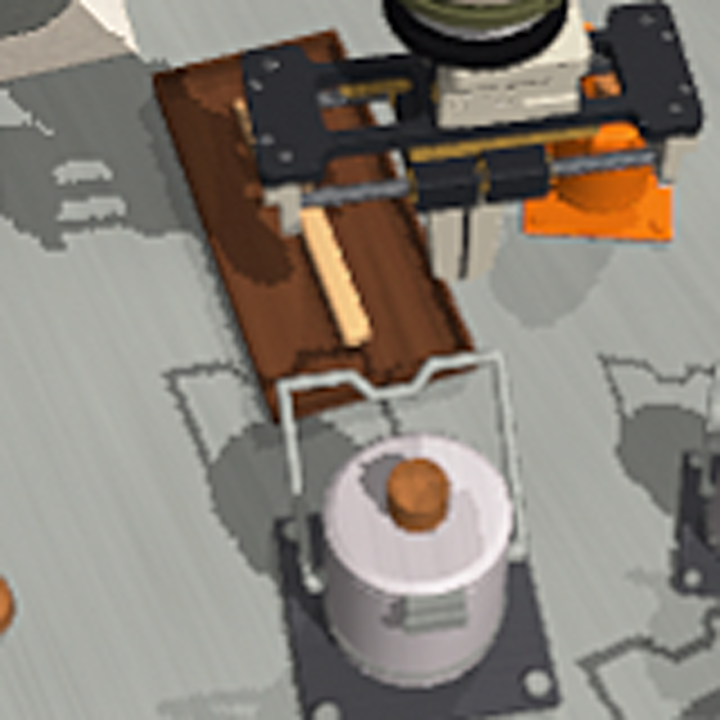

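```bash
python3 -m jog '[[0,0,-25,0,0],[0,0,-30,0,0],[0,0,-7,0,0],[0,0,0,0,0]]'; python3 -m jog '[[1.7,5.8,0,0,0],[1.7,5.8,0,0,0],[0,0,0,0,0]]'; python3 -m jog '[[2,6.7,7,0,0],[2,6.7,7,0,0],[2.3,7.9,5,0,0],[2.3,7.9,5,0,0],[0,0,0,0,0]]'; python3 - <<'E'
from h import *
c=cam('scene'); save(c,'b2.png',(200,110,360,270),4.5); s=manip.state(); print(s['tcp_pos'],s['contact_force'])
x=np.array([.279,.960]); Y=np.array([-.96,.279]); print(((s['tcp_pos'][:2]-[560,10])@np.c_[x,Y]))
E
```

```text
t: 14.1
tcp_pos: [498.1, -74.1, 102.2]
eef_rot: [[0.278, 0.961, -0.002], [0.961, -0.278, 0.0], [-0.001, -0.002, -1.0]]
contact_force: [0.3, -0.4, -0.2]
opening: 0.004
t: 14.4
tcp_pos: [501.9, -64.3, 104.2]
eef_rot: [[0.28, 0.96, 0.002], [0.96, -0.28, -0.002], [-0.002, 0.002, -1.0]]
contact_force: [-2.1, -9.0, -0.3]
opening: 0.005
t: 14.9
tcp_pos: [511.0, -33.5, 128.9]
eef_rot: [[0.278, 0.96, 0.002], [0.96, -0.278, -0.0], [0.0, 0.002, -1.0]]
contact_force: [-1.8, -5.8, 3.9]
opening: 0.007
[510.8802244  -33.6740027  128.55645552] [-0.84970399 -4.83155479  3.82739626]
[-55.63145999  34.96993782]
```

View pics/b2.png

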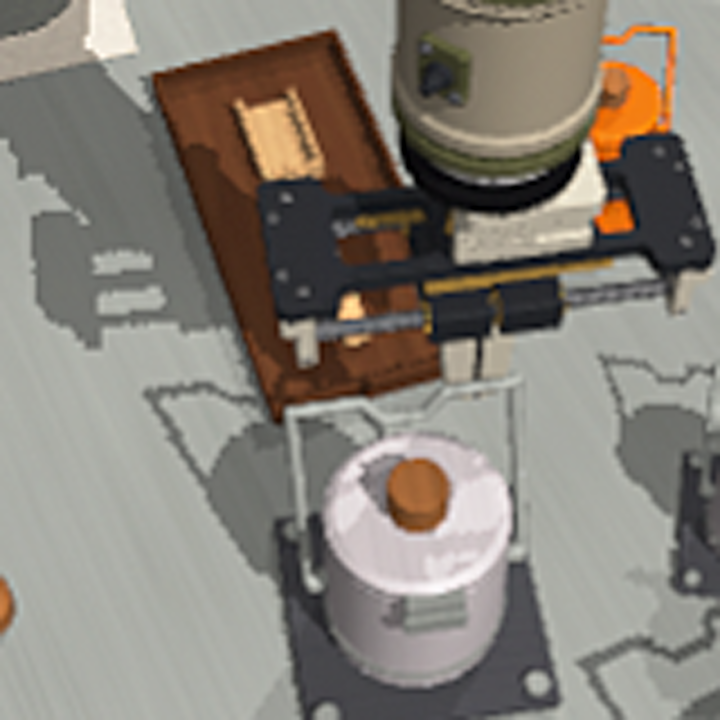

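The bar is rising on the fingertips, in contact at about (480,385) in the crop. I continue past dead centre.

```bash
python3 -m jog '[[1.9,6.5,3,0,0],[1.9,6.5,3,0,0],[2,6.7,2,0,0],[2,6.7,2,0,0],[2,6.7,1,0,0],[1,3.8,1,0,0],[0,0,0,0,0],[0,0,0,0,0]]'; python3 - <<'E'
from h import *
c=cam('scene'); save(c,'b3.png',(200,110,360,270),4.5); s=manip.state(); print(s['tcp_pos'],s['contact_force'])
x=np.array([.279,.960]); Y=np.array([-.96,.279]); print(((s['tcp_pos'][:2]-[560,10])@np.c_[x,Y]))
E
```

```text
t: 15.75
tcp_pos: [520.9, 3.3, 139.0]
eef_rot: [[0.278, 0.96, -0.0], [0.96, -0.278, -0.0], [-0.0, -0.0, -1.0]]
contact_force: [-0.6, -0.5, 0.3]
opening: 0.007
[520.89613576   3.04132807 139.00711578] [-0.11505665  0.247377    0.33585812]
[-17.59030317  35.5982402 ]
```

View pics/b3.png

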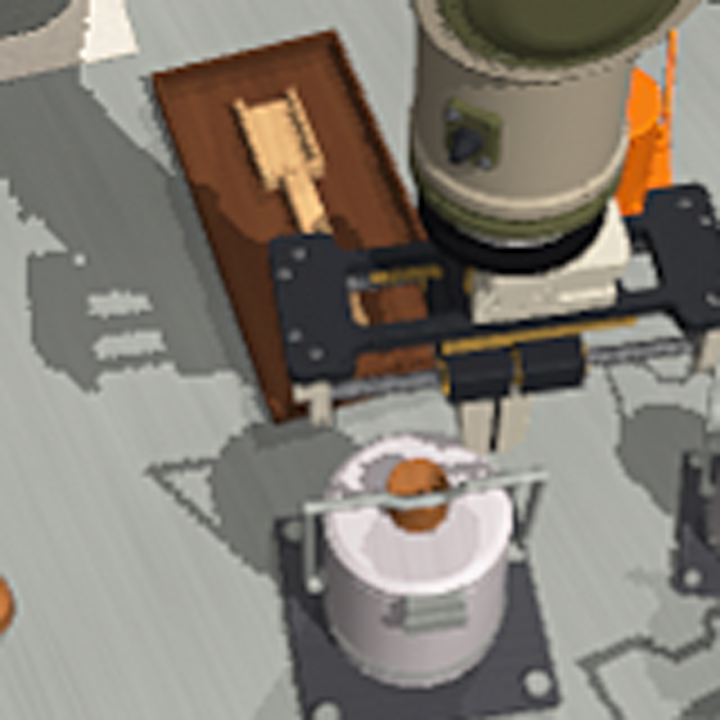

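The bail has snapped over: the crossbar now runs across the knob at (420,495), clear of the fingers. I back off and check.

```bash
python3 -m jog '[[-4,-14,0,0,0],[-4,-15,5,0,0],[0,-10,30,0,0],[0,-10,40,0,0],[0,-30,30,0,0],[0,-45,0,0,0],[0,-45,0,0,0],[0,-45,0,0,0],[0,-45,0,0,0],[0,0,0,0,0]]'; python3 - <<'E'
from h import *
x=np.array([.279,.960]); Y=np.array([-.96,.279])
for n in('scene','top'):
    c=cam(n); save(c,'f_'+n+'.png')
    w=cloud(c); r=w[...,:2]-[560,10]; cx=r@x; cy=r@Y; z=w[...,2]
    L=(np.hypot(cx,cy)<43)&(np.hypot(cx,cy)>22)&(z>100)&(z<125); A=np.c_[cx[L],cy[L],np.ones(L.sum())]; print('lid',np.linalg.lstsq(A,z[L],rcond=None)[0],L.sum())
    b=(z>143)&(z<165)&(np.abs(cx)<40)&(np.abs(cy)<60); print('bar',b.sum(),np.median(cx[b]),np.median(z[b]),cy[b].min(),cy[b].max())
    if n=='scene': save(c,'f_z.png',(215,100,345,290),4)
s=manip.state(); print(s['contact_force'],s['tcp_pos'],s['t'])
E
```

```text
t: 16.8
tcp_pos: [510.3, -264.4, 245.1]
eef_rot: [[0.289, 0.957, 0.001], [0.957, -0.289, -0.004], [-0.004, 0.002, -1.0]]
contact_force: [-0.3, 0.2, -0.3]
opening: 0.009
lid [-1.96025019e-03 -1.28079736e-03  1.12196300e+02] 741
bar 161 15.116408583321288 153.343666321883 -56.08283060991029 55.528130990634146
lid [ 3.36370776e-03 -1.28172556e-03  1.12467884e+02] 693
bar 126 14.944442299321786 154.07892486038696 -54.88912931086583 56.628680888204755
[-0.32964823  0.24032283  0.29243104] [ 511.33491098 -258.25959582  244.25439783] 16.9
```

View pics/f_z.png

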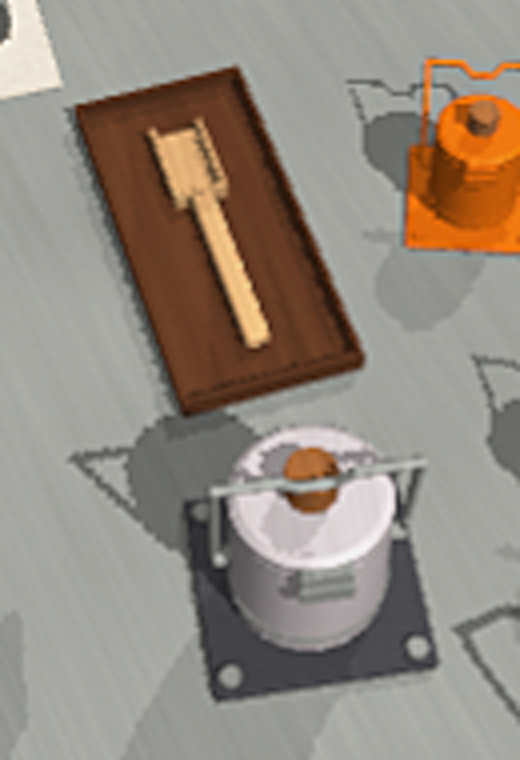

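View pics/f_scene.png

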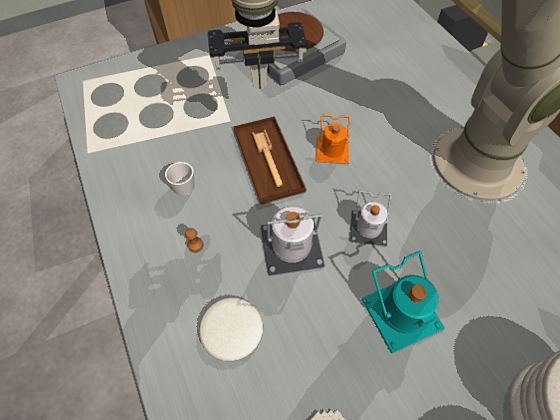

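```bash
python3 -c "
from rig import manip
print(manip.hand_in())"
```

```text
the job is handed in; nothing more can be done
None
```

The job is done and handed in at about 17 s of the 64 s allowed.

I set the scoop down in the tray, pushed the lid shut with closed fingers, and swung the bail over until it snapped. No check failed or disagreed; the hand-in itself reports no verdict.

- **Scoop:** it lies flat and right way up, well inside the tray. I lowered it until it touched (about 4 N), then released it.
- **Lid:** both cameras show its top level, at 112.2 and 112.5 mm, where 112 mm is shut. It also resisted a 23 N press there.
- **Bail:** the bar is about 15 mm past upright at a height of 153–154 mm. That matches its clamped stop, which works out to 14.6 mm and 152 mm.
- **Other things:** the wrapped cake, stamp and cup look unmoved in the last picture. The gripper is clear, with no contact force.

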